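Finish the kimchi seasoning tray

ROBOT

A 6-joint arm with a two-finger parallel gripper is mounted at the origin on the work surface. World frame = base frame: x ahead of the robot, y to its left, z up, the work surface at z = 0. Lengths are in m, angles in rad, forces in N, time in s.
With the tool pointing down it reaches from about 0.325 to 0.875 m from the base axis. Payload 4.4 kg.
Tool frame: the origin (TCP) lies at the very end of the fingers, on their centre line; the grasp point (between the pads) lies 19 mm behind it; z points along the fingers, y is the line along which they close (so a half turn about z gives the same grasp; the last joint's range is limited). The gripper opens to 85 mm and grips with 20 to 120 N. Pads are 22 mm wide; open, the fingers measure 114 mm over their backs; the gripper's body (76 mm by 85 mm) begins 54 mm behind the grasp point. The pads swing forward as they close: fully open they stand 13 mm farther back than shut.
Start: joints at [1.087, 0.207, 1.542, -0, 1.393, -0.15], TCP at [0.188, 0.543, 0.231] pointing down, gripper open.
Joint ranges: [-2.73, 2.73], [-0.86, 2.22], [0.23, 2.46], [-1.11, 4.25], [0.08, 2.63], [-2.82, 2.82]. Speed limits (rad/s): [2.79, 2.79, 3.14, 3.14, 3.14, 3.14].

INTERFACE

Orientations are given as a 3x3 rotation matrix whose columns are the frame's x, y, z axes.
In Python, from cell import robot gives the robot as it stands.
- The arm moves only by the shell command python3 inch.py 'ROWS' [OPENING] [FORCE]. ROWS is rows parted by semicolons, their numbers by spaces, 1 to 10 of them, each of 6 numbers: dx, dy, dz in m, then a rotation vector rx, ry, rz in rad; each row is the pose to reach, as a shift and turn from the pose commanded when the command began, along the tool's axes at that moment; what a row does not reach only later rows make up. A row lasts 1/10 s, in which the tool goes at most 0.05 m and 0.15 rad, less where a joint would pass 70% of its speed; a pose out of reach is approached as far as the arm can. OPENING is the finger opening in m, set as the command begins (- or left out keeps the last). The fingers move at their own pace and stop on an object; FORCE is the grip in N (left out, the last holds). Time passes only in rows, so rows that do not move let the fingers close. It prints the time, the measured TCP pose, the force, the opening and the grip force at its end.
- robot.get_obs(): the state, without advancing time (a new reading comes with each control period).
- robot.capture(name): name is "scene" or "top"; returns a dict with "frame" (480x640x3 uint8, red, green, blue), "z_map" (480x640 float32, m along the optical axis (not along the pixel's ray), 0 where there is no reading), "fx", "fy", "cx", "cy" (pixels), "extrinsics" (4x4, takes a point from world to camera coordinates). Camera axes: x right, y up, looking along -z (the intrinsics and any distortion apply to the point x, -y, -z); pixel columns grow to the right and rows downward; lengths in m; the calibration is good to about 2 mm. A picture is of the moment at which its call begins.
- robot.job_done(): hands the job in; it is judged then, once.
The state is a dict: "t": time; "joints": joint angles; "qvel": joint speeds; "joint_torque": joint torques, N m; "eef_pos": TCP position; "tcp_rot": TCP orientation; "contact_force": force on the tool from outside, world axes, zero at the start; "ft_torque": the same for the moment, N m; "grip_width": finger opening in m; "grip_force": force on a finger pad.
Only numpy, scipy, OpenCV 4.12 (cv2) and the standard library are available. Lean on these libraries where they do the work, as an engineer would, in place of code of your own. Each camera call takes 0.05 s, during which the arm holds its last target. There are 200 camera calls.

TASK

Get the seasonings for the kimchi together in the tray: put the loose garlic bulb, ginger root, red chilli and piece of daikon each into the dish that already holds its own kind, down on the dish's floor with nothing propped on a rim, the garlic and the daikon standing upright and the ginger and the chilli lying flat. The small brown onion and the green chilli do not go in this kimchi, so leave them where they lie.

Things in the scene. Friction and masses are not known exactly. Their poses are not given: they have to be found in the camera images.
- garlic: Loose whole garlic bulb, off-white with faint purple streaks, standing on its root: 45 mm across at 6 to 28 mm height, narrowing above to a thin stem, 50 mm high in all, about 45 g. Origin: centre of the underside, z up.
- ginger: Loose knobbly piece of ginger root, tan with darker rings: 68 mm long (along x), body 27 mm wide and 26 mm high, with a finger sticking out to +y near its +x end (to 27 mm from the origin) and a smaller one to -y near its -x end (to 24 mm); the middle 25 mm of its length is clear to grip across y. About 50 g. Origin: middle of the underside, x along the length, z up.
- red_chilli: Loose red chilli, 75 mm long with its short green stem (along x: stem at -x, thin bent tip at +x), 16 mm wide (along y) and 16 mm high over the middle 28 mm of its length. About 15 g, lies flat. Origin: middle of the underside, z up.
- daikon: Loose piece of white daikon radish with a pale green upper edge, a plain cylinder standing on its cut end: 43 mm across, 40 mm high, about 60 g. Origin: centre of the underside, z up.
- onion: Look-alike that does not belong: a small whole onion with coppery brown skin, the garlic's size and shape (45 mm across, 50 mm high), standing loose on its root. Origin: centre of the underside, z up.
- green_chilli: Look-alike that does not belong: a green chilli of the red one's shape and size (75 x 16 x 16 mm), lying loose. Origin: middle of the underside, x along the length, z up.
- garlic_dish: Dark blue-black stoneware dish with a pale rim that already holds a slightly smaller bulb of garlic (42 mm across, 46 mm high) loose at its +x end (x +15 to +65 mm), its floor else free. Fixed. 140 (x) x 102 (y) x 14 mm high, walls 5 mm, inner floor 5 mm above the origin (centre of the underside, z up). One of four alike, 2 x 2 in an oak tray, 148 mm apart in x and 112 mm in y.
- ginger_dish: Dark blue-black stoneware dish with a pale rim that already holds a slightly smaller piece of ginger (61 mm long, 24 mm high, lying across the dish) loose at its +x end (x +15 to +65 mm), its floor else free. Fixed. 140 (x) x 102 (y) x 14 mm high, walls 5 mm, inner floor 5 mm above the origin (centre of the underside, z up). One of four alike, 2 x 2 in an oak tray 340 x 250 mm, x along the 340.
- chilli_dish: Dark blue-black stoneware dish with a pale rim that already holds a red chilli (71 mm long, 15 mm high, lying across the dish) loose at its +x end (x +15 to +65 mm), its floor else free. Fixed. 140 (x) x 102 (y) x 14 mm high, walls 5 mm, inner floor 5 mm above the origin (centre of the underside, z up). Like the others it stands on the tray floor, 10 mm above the table.
- daikon_dish: Dark blue-black stoneware dish with a pale rim that already holds a slightly smaller piece of daikon (40 mm across, 37 mm high) loose at its +x end (x +15 to +65 mm), its floor else free. Fixed. 140 (x) x 102 (y) x 14 mm high, walls 5 mm, inner floor 5 mm above the origin (centre of the underside, z up). The tray's side rims rise 24 mm, its end boards 38 mm above the table.

How it is judged:
At the end, for the whole second after the job is handed in: Each at rest in its kind's dish: garlic and daikon within 50 mm (x) and 30 mm (y) of its centre, upright to 8.6 degrees, 0 to 11 mm above its underside; ginger and chilli within 60 and 40 mm, level to 5.7 degrees, 0 to 30 mm up. Onion and green chilli within 20 mm of their start (x of garlic in the frame of garlic_dish between -0.05 and 0.05 m and y of garlic in the frame of garlic_dish between -0.03 and 0.03 m and z of garlic in the frame of garlic_dish between 0 and 0.011 m and angle between each of garlic, daikon's own z axis and vertical below 0.15 rad and linear speed of each of garlic, ginger, red_chilli, daikon below 0.02 m/s and angular speed of each of garlic, ginger, red_chilli, daikon below 0.3 rad/s and x of ginger in the frame of ginger_dish between -0.06 and 0.06 m and y of ginger in the frame of ginger_dish between -0.04 and 0.04 m and z of ginger in the frame of ginger_dish between 0 and 0.03 m and angle between ginger's own x axis and vertical between 1.47 and 1.67 rad and x of red_chilli in the frame of chilli_dish between -0.06 and 0.06 m and y of red_chilli in the frame of chilli_dish between -0.04 and 0.04 m and z of red_chilli in the frame of chilli_dish between 0 and 0.03 m and angle between red_chilli's own x axis and vertical between 1.47 and 1.67 rad and x of daikon in the frame of daikon_dish between -0.05 and 0.05 m and y of daikon in the frame of daikon_dish between -0.03 and 0.03 m and z of daikon in the frame of daikon_dish between 0 and 0.011 m and distance of each of onion, green_chilli from where it was at the start of the episode below 0.02 m); the robot touches nothing.
It fails at once if the onion, which does not belong, is moved from its place (distance of onion from where it was at the start of the episode above 0.02 m).
It fails at once if the green chilli, which does not belong, is moved from its place (distance of green_chilli from where it was at the start of the episode above 0.02 m).
It also fails if it takes over 96 s, if anything falls off the work surface, if the arm or the gripper's body presses on something with over 40 N, if the wrist force passes 120 N, or if a joint passes its speed limit or range.

## Working session

There is one attempt and no reset: what is moved stays moved. The work goes in short steps, Python scripts to look and compute and a shell command to move; the robot and the scene stay as the last step left them, time stands still between calls to the robot, and variables do not carry over. Pictures are saved under pics/ and viewed, at most 14 in all, crops included, and the job is handed in when it is done.

```bash
ls; mkdir -p pics; cat > h.py <<'E'
import numpy as np, cv2
from cell import robot
def cap(n, save=None):
    c=robot.capture(n)
    if save: cv2.imwrite('pics/'+save, c['frame'][:,:,::-1])
    return c
def ray(c,u,v):
    E=np.array(c['extrinsics']); R=E[:3,:3]; t=E[:3,3]
    d=np.array([(u-c['cx'])/c['fx'], -(v-c['cy'])/c['fy'], -1.0])
    return -R.T@t, R.T@d
def onplane(c,u,v,z):
    o,d=ray(c,u,v); return o+d*(z-o[2])/d[2]
def depthpt(c,u,v):
    o,d=ray(c,u,v); return o+d*c['z_map'][int(v),int(u)]
def cloud(c):
    v,u=np.mgrid[0:480,0:640]
    E=np.array(c['extrinsics']); R=E[:3,:3]; t=E[:3,3]
    d=np.stack([(u-c['cx'])/c['fx'],-(v-c['cy'])/c['fy'],-np.ones(u.shape)],-1)
    return d*c['z_map'][...,None]@R + (-R.T@t)
E
python3 - <<'E'
from h import *
for n in('top','scene'):
    c=cap(n,n+'0.png'); o,d=ray(c,320,240); print(n,c['fx'],c['cx'],c['cy'],o,d,[k for k in c])
o=robot.get_obs(); print(o['t'],o['eef_pos'],o['tcp_rot'])
E
```

```text
cell.py
inch.py
pics
top 539.4011588037287 315.8272627884927 236.5496931959632 [ 0.30935906 -0.01574063  1.10879475] [ 0.20225534 -0.00690688 -0.97935991] ['frame', 'z_map', 'fx', 'fy', 'cx', 'cy', 'extrinsics']
scene 490.74697954795806 317.4721023188486 241.26049618603057 [ 1.08712232 -0.44446735  0.8370292 ] [-0.52237661  0.40809508 -0.74874175] ['frame', 'z_map', 'fx', 'fy', 'cx', 'cy', 'extrinsics']
0.1 [0.18808664 0.54263346 0.2302313 ] [[-9.44798190e-01  3.27651405e-01 -9.67658386e-04]
 [ 3.27652696e-01  9.44796381e-01 -1.87351248e-03]
 [ 3.00381146e-04 -2.08714708e-03 -9.99997777e-01]]
```

View pics/top0.png

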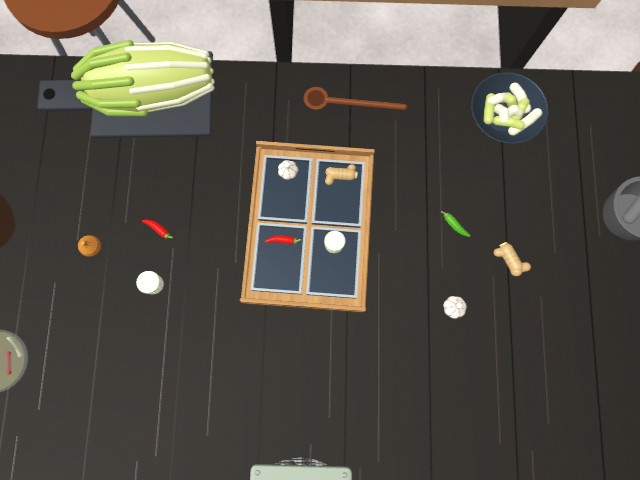

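View pics/scene0.png

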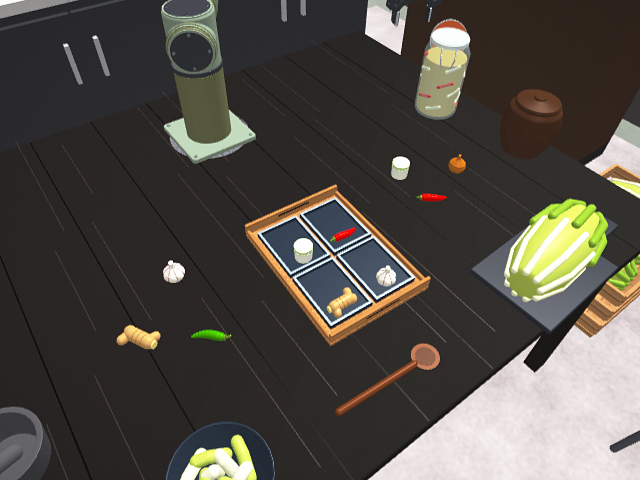

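The top view shows +x up and +y left. The dishes are garlic (288,170), ginger (341,174), chilli (282,240) and daikon (335,241). The loose items are red chilli (157,229), daikon (150,282), ginger (513,259) and garlic (455,307). The onion (89,245) and green chilli (456,223) stay put. The scene view agrees, and a tall jar stands at the left. Next I measure positions.

```bash
cat > m.py <<'E'
from h import *
boxes={'red_chilli':(140,215,178,243),'daikon':(132,266,170,300),'ginger':(490,236,535,280),'garlic':(438,290,474,324),'onion':(74,230,106,260),'green_chilli':(436,206,475,240),
'd_garlic':(274,158,304,182),'d_ginger':(320,160,362,188),'d_chilli':(262,232,302,248),'d_daikon':(322,230,348,254)}
def measure(c,names=boxes):
    P=cloud(c); hsv=cv2.cvtColor(c['frame'],cv2.COLOR_RGB2HSV)
    for k in names:
        a,b,e,f=boxes[k]; v,u=np.mgrid[b:f,a:e]
        h=hsv[b:f,a:e]; z=P[b:f,a:e,2]
        m=(h[...,2]>110)&(z>(0.019 if k[:2]=='d_' else .004))&(z<.1)
        p=P[b:f,a:e][m]
        ro,(w,l),ang=cv2.minAreaRect((p[:,:2]*1000).astype(np.float32))
        q=p[:,:2]-p[:,:2].mean(0); U,S,V=np.linalg.svd(q,full_matrices=False)
        top=p[p[:,2]>p[:,2].max()-.01]
        print(k,len(p),'mean',p[:,:2].mean(0).round(4),'rect',np.round(ro,1),round(w,1),round(l,1),'ax',V[0].round(3),'zmax',p[:,2].max().round(4),'top',top[:,:2].mean(0).round(4))
if __name__=='__main__':
    c=cap('top'); measure(c)
    P=cloud(c); print('table z',np.median(P[330:460,100:220,2]),np.median(P[330:440,400:440,2]))
    # tray: oak mask
    hsv=cv2.cvtColor(c['frame'],cv2.COLOR_RGB2HSV)
    m=cv2.inRange(hsv,(8,80,120),(22,255,255)); m[:, :235]=0;m[:,380:]=0;m[:130]=0;m[320:]=0
    pts=P[m>0]; pts=pts[pts[:,2]>.015]; r=cv2.minAreaRect((pts[:,:2]*1000).astype(np.float32)); print('tray',r,np.percentile(pts[:,2],[50,95]))
    # dish floors: dark and in tray, connected comps by 3D height
    d=((hsv[...,2]<100)&(P[...,2]>.006)&(P[...,2]<.022)).astype(np.uint8); d[:, :235]=0;d[:,380:]=0;d[:130]=0;d[320:]=0
    n,L,st,ce=cv2.connectedComponentsWithStats(d,connectivity=4)
    for i in range(1,n):
        if st[i,4]>500:
            p=P[L==i]; print('floor',ce[i].round(),st[i,4],cv2.minAreaRect((p[:,:2]*1000).astype(np.float32)),np.median(p[:,2]))
    t=(P[...,2]>.06)&(P[...,0]>-.1)&(P[...,0]<.6)&(P[...,2]<1); t&=(abs(P[...,1])>.3); 
    p=P[t]
    print('tall', len(p))
    for s in (1,-1):
        q=p[p[:,1]*s>0]
        if len(q): print(q.min(0),q.max(0))
    cv2.imwrite('pics/mask.png',d*255)
E
python3 m.py
```

```text
red_chilli 216 mean [0.5513 0.3151] rect [552.3 315.7] 76.4 17.7 ax [-0.549 -0.836] zmax 0.022 top [0.5496 0.3121]
daikon 478 mean [0.435  0.3148] rect [436.2 317.7] 44.1 43.9 ax [-0.37  -0.929] zmax 0.0467 top [0.4362 0.3174]
ginger 561 mean [ 0.5052 -0.4151] rect [ 504.4 -417.3] 76.1 40.4 ax [-0.749 -0.663] zmax 0.0321 top [ 0.5064 -0.4164]
garlic 393 mean [ 0.404  -0.2941] rect [ 405.  -296.5] 44.2 42.9 ax [-0.927 -0.374] zmax 0.054 top [ 0.4051 -0.2969]
onion 373 mean [0.508  0.4464] rect [510.  450.3] 40.0 41.7 ax [-0.853  0.522] zmax 0.0545 top [0.5102 0.4513]
green_chilli 219 mean [ 0.578  -0.3031] rect [ 577.5 -303.6] 77.5 16.6 ax [-0.691 -0.723] zmax 0.0222 top [ 0.5812 -0.3001]
d_garlic 341 mean [0.6814 0.0478] rect [685.6  44.2] 49.2 55.4 ax [-0.904  0.427] zmax 0.0654 top [0.6807 0.0492]
d_ginger 526 mean [ 0.6792 -0.0633] rect [679.6 -62.9] 89.4 56.6 ax [ 0.171 -0.985] zmax 0.0444 top [ 0.6749 -0.0625]
d_chilli 209 mean [0.532  0.0536] rect [533.2  54.6] 73.8 16.6 ax [-0.034 -0.999] zmax 0.0374 top [0.5324 0.0482]
d_daikon 386 mean [ 0.5278 -0.0518] rect [533.8 -53.3] 42
[... 278 characters left out ...]
335938, 53.597347259521484), (89.59383392333984, 128.3822021484375), 87.50670623779297) 0.015538238499916757
floor [338. 196.] 2021 ((639.7156982421875, -59.62983322143555), (88.97796630859375, 128.01473999023438), 87.24955749511719) 0.01552787531406108
floor [283. 247.] 1332 ((508.80194091796875, 59.76964569091797), (89.04219818115234, 103.88533782958984), 87.50933837890625) 0.01567202993203931
floor [334. 265.] 2277 ((490.843017578125, -52.574283599853516), (89.41448974609375, 128.41091918945312), 87.28375244140625) 0.015568820297276131
tall 1055
[0.23218974 0.55038898 0.06008265] [0.5990353  0.62026258 0.10404718]
[ 0.54519487 -0.65486219  0.06013234] [ 0.59984746 -0.60056841  0.08552466]
```

```bash
python3 - <<'E'
from h import *
im=cv2.imread('pics/top0.png')
a=cv2.resize(im[225:290,480:550],None,fx=8,fy=8,interpolation=cv2.INTER_CUBIC)[:,:560]
s=cv2.imread('pics/scene0.png')[315:360,105:235]
b=cv2.resize(im[205:250,130:185],(240,196),interpolation=cv2.INTER_CUBIC)
o=np.zeros((520,800,3),np.uint8); o[:520,:560]=a; o[:196,560:]=b
cv2.imwrite('pics/g.png',o)
E
```

```text
(no output)
```

View pics/g.png

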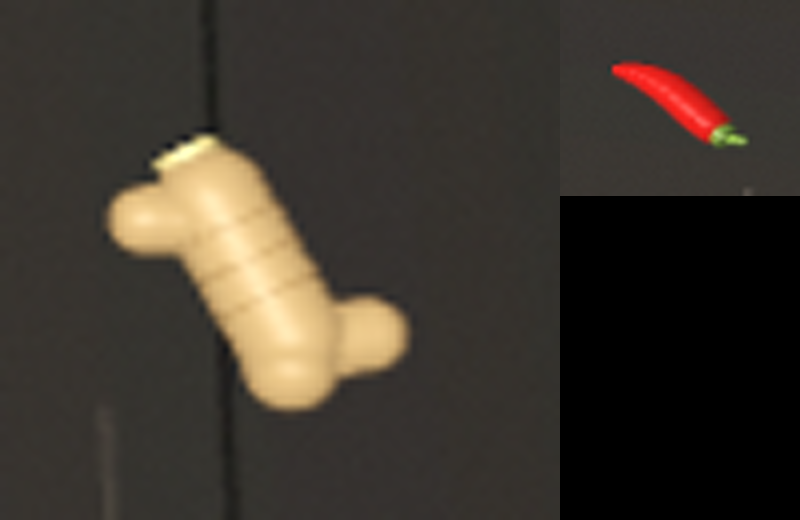

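The ginger body runs from (503,244) to (517,275) in the full image, with its middle near (510.3,259.5). The middle section of the red chilli runs from (150.6,222.2) to (165.5,234.8), tip at upper left.

```bash
python3 - <<'E'
from h import *
from m import *
c=cap('top')
pg=[onplane(c,*p,.013)[:2] for p in [(503.1,243.75),(516.6,275),(510,259.6)]]
pc=[onplane(c,*p,.009)[:2] for p in [(150.6,222.2),(165.5,234.8),(158,228.8)]]
for n,p in(('ginger',pg),('chilli',pc)):
    d=p[1]-p[0]; print(n,np.round(p,4).tolist(),'len',np.hypot(*d),'yaw',np.degrees(np.arctan2(d[1],d[0])))
for n,uv,z in(('daikon top',None,.04),):
    pass
# scene-view cross-check of centroids (rays on plane at mid height)
s=cap('scene'); P=cloud(s); hsv=cv2.cvtColor(s['frame'],cv2.COLOR_RGB2HSV)
for n,xy in(('daikon',(.4362,.3177)),('garlic',(.405,-.2968)),('ginger',(.505,-.417)),('red_chilli',(.552,.3157))):
    m=(np.hypot(P[...,0]-xy[0],P[...,1]-xy[1])<.055)&(P[...,2]>.004)&(hsv[...,2]>90)
    p=P[m]; r=cv2.minAreaRect((p[:,:2]*1000).astype(np.float32)); print(n,len(p),np.round(r[0],1),np.round(r[1],1),r[2],p[:,2].max().round(4))
    tp=p[p[:,2]>.036]; 
    if n=='daikon': print('top',tp[:,:2].min(0),tp[:,:2].max(0))
o=robot.get_obs(); print(o['t'],o['joints'].round(3) if hasattr(o['joints'],'round') else o['joints'])
E
```

```text
ginger [[0.5382, -0.4034], [0.4736, -0.4281], [0.5052, -0.4161]] len 0.0692074732392358 yaw -159.07218027645933
chilli [[0.5647, 0.332], [0.5386, 0.2985], [0.551, 0.3153]] len 0.042389239814723825 yaw -127.95579707463564
daikon 325 [440.2 311.8] [44.  45.4] 23.78948974609375 0.0447
top [0.41744245 0.29095729] [0.46262678 0.33712596]
garlic 349 [ 412.  -302.8] [43.9 39.7] 66.32611846923828 0.0525
ginger 628 [ 510.  -422.8] [77.3 38.5] 43.72603225708008 0.0301
red_chilli 143 [558.1 311.7] [71.5 18.3] 56.29277038574219 0.0194
0.25 [ 1.087  0.207  1.542  0.     1.394 -0.15 ]
```

```bash
cat > d.py <<'E'
# prints the shift in tool axes to targets "x y z yawdeg(tool y)", all from the present pose
import sys; from h import *
from scipy.spatial.transform import Rotation as Ro
o=robot.get_obs(); R=np.array(o['tcp_rot']); p=np.array(o['eef_pos'])
for a in sys.argv[1:]:
    x,y,z,w=map(float,a.split()); w=np.radians(w)
    if np.cos(w-np.arctan2(R[1,1],R[0,1]))<0 and 'half' in sys.argv: w+=np.pi
    Y=np.array([np.cos(w),np.sin(w),0]); Z=np.array([0,0,-1.]); T=np.stack([np.cross(Y,Z),Y,Z],1)
    d=R.T@(np.array([x,y,z])-p); r=Ro.from_matrix(R.T@T).as_rotvec()
    print(a,'->',d.round(4),r.round(3),'rows>=',max(np.linalg.norm(d)/.05,np.linalg.norm(r)/.15).__ceil__())
E
python3 d.py '0.438 0.315 0.1 70.87' '0.438 0.315 0.004 70.87'
```

```text
0.438 0.315 0.1 70.87 -> [-0.3107 -0.1334  0.1308] [-0.001 -0.     0.   ] rows>= 8
0.438 0.315 0.004 70.87 -> [-0.3107 -0.1333  0.2268] [-0.001 -0.     0.   ] rows>= 9
```

```bash
python3 inch.py '-0.31 -0.133 0.131 0 0 0;-0.31 -0.133 0.131 0 0 0;-0.31 -0.133 0.131 0 0 0;-0.31 -0.133 0.131 0 0 0;-0.31 -0.133 0.131 0 0 0;-0.31 -0.133 0.131 0 0 0;-0.31 -0.133 0.131 0 0 0;-0.31 -0.133 0.131 0 0 0;-0.31 -0.133 0.131 0 0 0;-0.31 -0.133 0.131 0 0 0' 0.085 40; python3 d.py '0.438 0.315 0.004 70.87'
```

```text
t: 1.25
eef_pos: [0.4373, 0.3166, 0.1005]
tcp_rot: [[-0.945, 0.328, -0.0], [0.328, 0.945, 0.001], [0.001, 0.0, -1.0]]
contact_force: [0.1, 1.1, -0.7]
grip_width: 0.0853
grip_force: 0.0
0.438 0.315 0.004 70.87 -> [-0.0013 -0.0014  0.0965] [ 0.    -0.001 -0.   ] rows>= 2
```

```bash
python3 inch.py '0 0 0.04 0 0 0;0 0 0.07 0 0 0;0 0 0.085 0 0 0;0 0 0.096 0 0 0;0 0 0.096 0 0 0'; python3 inch.py '0 0 0 0 0 0;0 0 0 0 0 0;0 0 0 0 0 0;0 0 0 0 0 0;0 0 0 0 0 0;0 0 0 0 0 0' 0.02 40; python3 inch.py '0 0 0 0 0 0;0 0 0 0 0 0'
```

```text
t: 1.75
eef_pos: [0.4367, 0.3165, 0.0037]
tcp_rot: [[-0.945, 0.326, -0.001], [0.326, 0.945, -0.001], [0.001, -0.001, -1.0]]
contact_force: [-0.2, 0.9, 0.2]
grip_width: 0.085
grip_force: 0.0
t: 2.35
eef_pos: [0.439, 0.3166, 0.0058]
tcp_rot: [[-0.945, 0.328, 0.002], [0.328, 0.945, 0.001], [-0.002, 0.002, -1.0]]
contact_force: [-0.8, 0.3, 6.8]
grip_width: 0.0423
grip_force: 40.8
t: 2.55
eef_pos: [0.439, 0.3166, 0.0058]
tcp_rot: [[-0.945, 0.328, 0.002], [0.328, 0.945, 0.001], [-0.002, 0.002, -1.0]]
contact_force: [-0.7, -0.3, 5.7]
grip_width: 0.0422
grip_force: 40.8
```

```bash
python3 inch.py '0 0 -0.04 0 0 0;0 0 -0.08 0 0 0;0 0 -0.1 0 0 0;0 0 -0.1 0 0 0'; python3 d.py '0.4653 -0.0538 0.1 87.35'
```

```text
t: 2.95
eef_pos: [0.4406, 0.3174, 0.1082]
tcp_rot: [[-0.945, 0.328, 0.008], [0.328, 0.945, 0.004], [-0.006, 0.006, -1.0]]
contact_force: [0.4, 0.8, -0.2]
grip_width: 0.0419
grip_force: 41.0
0.4653 -0.0538 0.1 87.35 -> [-0.145  -0.3427  0.007 ] [ 0.005  0.007 -0.288] rows>= 8
```

```bash
python3 - <<'E'
from h import *
from m import *
c=cap('top','lift.png'); P=cloud(c); m=(np.hypot(P[...,0]-.439,P[...,1]-.3166)<.06)&(P[...,2]>.03); p=P[m]; print(len(p)); 
if len(p): print(p.min(0),p.max(0))
E
```

```text
6804
[0.38213551 0.25665034 0.10592818] [0.49126866 0.37572458 0.49124637]
```

```bash
python3 inch.py '-0.145 -0.343 0.004 0 0 -0.288;-0.145 -0.343 0.004 0 0 -0.288;-0.145 -0.343 0.004 0 0 -0.288;-0.145 -0.343 0.004 0 0 -0.288;-0.145 -0.343 0.004 0 0 -0.288;-0.145 -0.343 0.004 0 0 -0.288;-0.145 -0.343 0.004 0 0 -0.288;-0.145 -0.343 0.004 0 0 -0.288;-0.145 -0.343 0.004 0 0 -0.288;-0.145 -0.343 0.004 0 0 -0.288'; python3 inch.py '0 0 0 0 0 0;0 0 0 0 0 0';  python3 d.py '0.4653 -0.0538 0.021 87.35'
```

```text
t: 4.0
eef_pos: [0.4607, -0.0555, 0.0984]
tcp_rot: [[-0.999, 0.048, -0.004], [0.048, 0.999, 0.002], [0.004, 0.002, -1.0]]
contact_force: [0.0, 0.4, -1.8]
grip_width: 0.0419
grip_force: 41.2
t: 4.2
eef_pos: [0.4616, -0.0541, 0.0995]
tcp_rot: [[-0.999, 0.044, -0.002], [0.044, 0.999, 0.001], [0.002, 0.001, -1.0]]
contact_force: [1.0, -0.3, -1.3]
grip_width: 0.0422
grip_force: 41.2
0.4653 -0.0538 0.021 87.35 -> [-0.0039  0.0004  0.0785] [ 0.001 -0.002  0.002] rows>= 2
```

```bash
python3 inch.py '-0.004 0 0.04 0 0 0;-0.004 0 0.06 0 0 0;-0.004 0 0.07 0 0 0;-0.004 0 0.075 0 0 0;-0.004 0 0.077 0 0 0;-0.004 0 0.077 0 0 0'; python3 inch.py '0 0 0 0 0 0;0 0 0 0 0 0'
```

```text
t: 4.8
eef_pos: [0.4671, -0.0557, 0.0239]
tcp_rot: [[-0.999, 0.045, 0.001], [0.045, 0.999, -0.0], [-0.001, -0.0, -1.0]]
contact_force: [-0.2, 0.3, -0.8]
grip_width: 0.0422
grip_force: 41.1
t: 5.0
eef_pos: [0.4671, -0.056, 0.0242]
tcp_rot: [[-0.999, 0.046, 0.002], [0.046, 0.999, -0.001], [-0.002, -0.0, -1.0]]
contact_force: [0.0, 0.3, -0.5]
grip_width: 0.042
grip_force: 41.1
```

```bash
python3 inch.py '0 0 0.002 0 0 0;0 0 0.0035 0 0 0;0 0 0.0035 0 0 0'; python3 inch.py '0 0 0 0 0 0;0 0 0 0 0 0;0 0 0 0 0 0' 0.06;python3 inch.py '0 0 -0.02 0 0 0;0 0 -0.06 0 0 0;0 0 -0.1 0 0 0;0 0 -0.12 0 0 0;0 0 -0.12 0 0 0'; python3 d.py '0.5545 0.3137 0.1 -37.5' '0.5545 0.3137 0.1 142.5'
```

```text
t: 5.3
eef_pos: [0.4667, -0.0559, 0.0208]
tcp_rot: [[-0.999, 0.046, 0.0], [0.046, 0.999, -0.0], [-0.0, -0.0, -1.0]]
contact_force: [-2.2, 0.7, 7.5]
grip_width: 0.0425
grip_force: 41.9
t: 5.6
eef_pos: [0.4662, -0.0557, 0.0197]
tcp_rot: [[-0.999, 0.046, -0.0], [0.046, 0.999, 0.0], [0.0, 0.0, -1.0]]
contact_force: [0.7, 0.1, 0.1]
grip_width: 0.0597
grip_force: 0.0
t: 6.1
eef_pos: [0.4693, -0.0566, 0.1434]
tcp_rot: [[-0.999, 0.046, 0.008], [0.046, 0.999, -0.003], [-0.008, -0.002, -1.0]]
contact_force: [0.4, -1.2, -0.0]
grip_width: 0.06
grip_force: 0.0
0.5545 0.3137 0.1 -37.5 -> [-0.0679  0.3739  0.0432] [0.008 0.007 2.18 ] rows>= 15
0.5545 0.3137 0.1 142.5 -> [-0.0679  0.3739  0.0432] [-0.006  0.006 -0.962] rows>= 8
```

```bash
python3 inch.py '-0.068 0.374 0.02 0 0 1.4;-0.068 0.374 0.02 0 0 1.4;-0.068 0.374 0.02 0 0 1.4;-0.068 0.374 0.02 0 0 1.4;-0.068 0.374 0.02 0 0 1.4;-0.068 0.374 0.02 0 0 1.4;-0.068 0.374 0.02 0 0 1.4;-0.068 0.374 0.02 0 0 1.4;-0.068 0.374 0.02 0 0 1.4;-0.068 0.374 0.02 0 0 1.4' 0.07;  python3 inch.py '0 0 0.02 0 0 0.77;0 0 0.02 0 0 0.77;0 0 0.02 0 0 0.77;0 0 0.02 0 0 0.77;0 0 0.02 0 0 0.77;0 0 0.02 0 0 0.77;0 0 0.02 0 0 0.77'; python3 - <<'E'
from h import *
from m import *
c=cap('top'); measure(c,['d_daikon'])
P=cloud(c)
for n,c in (('top',c),('scene',cap('scene'))):
    P=cloud(c); hsv=cv2.cvtColor(c['frame'],cv2.COLOR_RGB2HSV)
    m=(np.hypot(P[...,0]-.4665,P[...,1]+.0557)<.04)&(P[...,2]>.04)&(hsv[...,2]>90); p=P[m]
    r=cv2.minAreaRect((p[:,:2]*1000).astype(np.float32)); print(n,len(p),r,p[:,2].max())
E
python3 d.py '0.5545 0.3137 0.1 -36.5'
```

```text
t: 7.1
eef_pos: [0.5501, 0.3175, 0.1169]
tcp_rot: [[-0.127, 0.992, -0.003], [0.992, 0.127, -0.001], [-0.0, -0.003, -1.0]]
contact_force: [-0.1, -0.9, -1.3]
grip_width: 0.0702
grip_force: 0.0
t: 7.8
eef_pos: [0.5504, 0.3144, 0.0981]
tcp_rot: [[0.595, 0.804, -0.002], [0.804, -0.595, -0.001], [-0.002, -0.001, -1.0]]
contact_force: [-0.3, 0.9, -0.4]
grip_width: 0.0703
grip_force: 0.0
d_daikon 384 mean [ 0.5279 -0.0517] rect [534.6 -52.9] 39.8 55.1 ax [-0.911  0.413] zmax 0.0596 top [ 0.5274 -0.0509]
top 406 ((463.9573059082031, -53.37169647216797), (43.3162727355957, 41.55844497680664), 1.3353501558303833) 0.06180669201174305
scene 318 ((468.4914245605469, -57.517364501953125), (41.48678207397461, 46.00519943237305), 55.05357360839844) 0.05880459943490801
0.5545 0.3137 0.1 -36.5 -> [ 0.0015  0.0034 -0.0012] [-0.001  0.001 -0.001] rows>= 1
```

```bash
python3 inch.py '0.0015 0.0034 0.04 0 0 0;0.0015 0.0034 0.07 0 0 0;0.0015 0.0034 0.085 0 0 0;0.0015 0.0034 0.094 0 0 0;0.0015 0.0034 0.094 0 0 0;0.0015 0.0034 0.094 0 0 0'; python3 inch.py '0 0 0 0 0 0;0 0 0 0 0 0;0 0 0 0 0 0;0 0 0 0 0 0;0 0 0 0 0 0;0 0 0 0 0 0;0 0 0 0 0 0;0 0 0 0 0 0' 0.005 25; python3 inch.py '0 0 -0.04 0 0 0;0 0 -0.08 0 0 0;0 0 -0.1 0 0 0;0 0 -0.1 0 0 0';python3 d.py '0.4705 0.0595 0.1 -2.65'
```

```text
t: 8.5
eef_pos: [0.5561, 0.3144, 0.007]
tcp_rot: [[0.597, 0.802, 0.002], [0.802, -0.597, 0.001], [0.002, 0.001, -1.0]]
contact_force: [0.7, -0.1, 1.3]
grip_width: 0.0699
grip_force: 0.0
t: 9.3
eef_pos: [0.5556, 0.3142, 0.0065]
tcp_rot: [[0.597, 0.802, 0.001], [0.802, -0.597, 0.0], [0.001, 0.001, -1.0]]
contact_force: [-1.4, -0.6, 6.3]
grip_width: 0.0149
grip_force: 27.0
t: 9.7
eef_pos: [0.5577, 0.315, 0.1098]
tcp_rot: [[0.597, 0.802, 0.007], [0.802, -0.597, 0.003], [0.007, 0.004, -1.0]]
contact_force: [-0.7, 0.2, -0.2]
grip_width: 0.015
grip_force: 26.4
0.4705 0.0595 0.1 -2.65 -> [-0.2571  0.0826  0.0084] [ 0.006 -0.005 -0.593] rows>= 6
```

```bash
python3 inch.py '-0.257 0.083 0.008 0 0 -0.593;-0.257 0.083 0.008 0 0 -0.593;-0.257 0.083 0.008 0 0 -0.593;-0.257 0.083 0.008 0 0 -0.593;-0.257 0.083 0.008 0 0 -0.593;-0.257 0.083 0.008 0 0 -0.593;-0.257 0.083 0.008 0 0 -0.593;-0.257 0.083 0.008 0 0 -0.593;-0.257 0.083 0.008 0 0 -0.593;-0.257 0.083 0.008 0 0 -0.593';   python3 - <<'E'
from h import *
cap('scene','chold.png')
E
python3 d.py '0.4705 0.0595 0.026 -2.65'
```

```text
t: 10.7
eef_pos: [0.4683, 0.0592, 0.0975]
tcp_rot: [[0.045, 0.999, -0.0], [0.999, -0.045, 0.0], [0.0, -0.0, -1.0]]
contact_force: [0.1, 0.3, -0.3]
grip_width: 0.015
grip_force: 26.4
0.4705 0.0595 0.026 -2.65 -> [0.0004 0.0022 0.0716] [-0.    -0.     0.001] rows>= 2
```

View pics/chold.png

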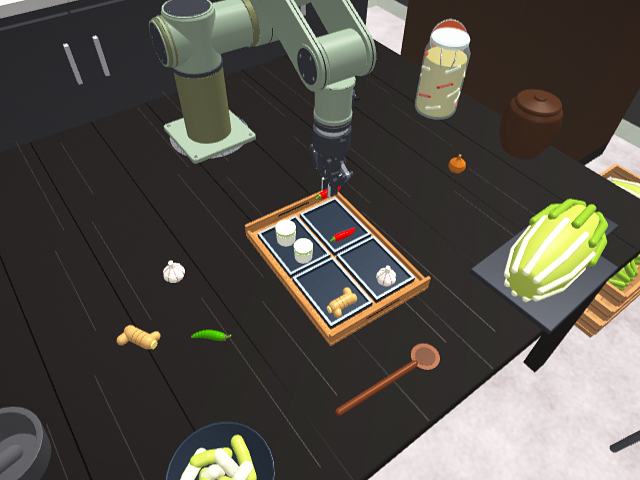

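The daikon stands upright in its dish (286,232), and the red chilli hangs level in the fingers at about (330,194), above its own dish. I lower it, release and lift.

```bash
python3 inch.py '0 0.002 0.03 0 0 0;0 0.002 0.055 0 0 0;0 0.002 0.067 0 0 0;0 0.002 0.0715 0 0 0;0 0.002 0.0745 0 0 0;0 0.002 0.0765 0 0 0;0 0.002 0.0765 0 0 0'; python3 inch.py '0 0 0 0 0 0;0 0 0 0 0 0;0 0 0 0 0 0' 0.03;python3 inch.py '0 0 -0.02 0 0 0;0 0 -0.06 0 0 0;0 0 -0.1 0 0 0;0 0 -0.12 0 0 0;0 0 -0.12 0 0 0'; python3 d.py '0.4085 -0.3 0.1 30' '0.4085 -0.3 0.1 -70' '0.4085 -0.3 0.1 -2.65'
```

```text
t: 11.45
eef_pos: [0.4709, 0.0581, 0.0219]
tcp_rot: [[0.047, 0.999, 0.002], [0.999, -0.047, -0.0], [-0.0, 0.002, -1.0]]
contact_force: [-0.8, -0.1, 0.3]
grip_width: 0.0153
grip_force: 26.4
t: 11.75
eef_pos: [0.4705, 0.0581, 0.0217]
tcp_rot: [[0.047, 0.999, 0.001], [0.999, -0.047, -0.0], [0.0, 0.001, -1.0]]
contact_force: [0.2, -0.2, -0.7]
grip_width: 0.0302
grip_force: 0.0
t: 12.25
eef_pos: [0.4734, 0.058, 0.1454]
tcp_rot: [[0.047, 0.999, 0.009], [0.999, -0.047, -0.001], [-0.0, 0.009, -1.0]]
contact_force: [0.0, 0.9, 0.1]
grip_width: 0.03
grip_force: 0.0
0.4085 -0.3 0.1 30 -> [-0.3606 -0.0485  0.045 ] [ 0.009  0.003 -0.57 ] rows>= 8
0.4085 -0.3 0.1 -70 -> [-0.3606 -0.0485  0.045 ] [ 0.008 -0.005  1.175] rows>= 8
0.4085 -0.3 0.1 -2.65 -> [-0.3606 -0.0485  0.045 ] [ 0.009  0.    -0.   ] rows>= 8
```

```bash
python3 inch.py '-0.361 -0.048 0.044 0 0 1.175;-0.361 -0.048 0.044 0 0 1.175;-0.361 -0.048 0.044 0 0 1.175;-0.361 -0.048 0.044 0 0 1.175;-0.361 -0.048 0.044 0 0 1.175;-0.361 -0.048 0.044 0 0 1.175;-0.361 -0.048 0.044 0 0 1.175;-0.361 -0.048 0.044 0 0 1.175;-0.361 -0.048 0.044 0 0 1.175;-0.361 -0.048 0.044 0 0 1.175' 0.085 40; python3 inch.py '0 0 0 0 0 0;0 0 0 0 0 0'; python3 d.py '0.4085 -0.3 0.001 -70'
```

```text
t: 13.25
eef_pos: [0.4043, -0.2993, 0.0959]
tcp_rot: [[0.939, 0.343, -0.002], [0.343, -0.939, 0.003], [-0.001, -0.003, -1.0]]
contact_force: [0.5, 0.8, 0.2]
grip_width: 0.0853
grip_force: 0.0
t: 13.45
eef_pos: [0.4055, -0.2987, 0.097]
tcp_rot: [[0.939, 0.345, -0.0], [0.345, -0.939, 0.001], [-0.0, -0.001, -1.0]]
contact_force: [-0.0, 0.2, 0.1]
grip_width: 0.0849
grip_force: 0.0
0.4085 -0.3 0.001 -70 -> [0.0024 0.0023 0.096 ] [-0.001  0.     0.003] rows>= 2
```

```bash
python3 inch.py '0.0024 0.002 0.04 0 0 0;0.0024 0.002 0.07 0 0 0;0.0024 0.002 0.085 0 0 0;0.0024 0.002 0.096 0 0 0;0.0024 0.002 0.096 0 0 0;0.0024 0.002 0.096 0 0 0'; python3 inch.py '0 0 0 0 0 0;0 0 0 0 0 0;0 0 0 0 0 0;0 0 0 0 0 0;0 0 0 0 0 0;0 0 0 0 0 0;0 0 0 0 0 0' 0.02 40; python3 inch.py '0 0 -0.04 0 0 0;0 0 -0.08 0 0 0;0 0 -0.11 0 0 0;0 0 -0.11 0 0 0';python3 d.py '0.619 0.052 0.12 -92.65'
```

```text
t: 14.05
eef_pos: [0.4089, -0.3014, 0.0019]
tcp_rot: [[0.939, 0.343, 0.001], [0.343, -0.939, -0.001], [0.0, 0.001, -1.0]]
contact_force: [-0.2, 0.0, 0.5]
grip_width: 0.0849
grip_force: 0.0
t: 14.75
eef_pos: [0.4089, -0.3019, 0.0024]
tcp_rot: [[0.94, 0.342, 0.001], [0.342, -0.94, -0.001], [0.001, 0.001, -1.0]]
contact_force: [-1.0, 0.9, 6.7]
grip_width: 0.0432
grip_force: 40.7
t: 15.15
eef_pos: [0.4112, -0.3044, 0.1165]
tcp_rot: [[0.94, 0.342, 0.008], [0.342, -0.94, -0.008], [0.005, 0.01, -1.0]]
contact_force: [0.3, -0.8, 0.5]
grip_width: 0.0435
grip_force: 41.1
0.619 0.052 0.12 -92.65 -> [ 0.3172 -0.2638 -0.0048] [ 0.009 -0.006  0.395] rows>= 9
```

```bash
python3 inch.py '0.317 -0.264 -0.005 0 0 0.395;0.317 -0.264 -0.005 0 0 0.395;0.317 -0.264 -0.005 0 0 0.395;0.317 -0.264 -0.005 0 0 0.395;0.317 -0.264 -0.005 0 0 0.395;0.317 -0.264 -0.005 0 0 0.395;0.317 -0.264 -0.005 0 0 0.395;0.317 -0.264 -0.005 0 0 0.395;0.317 -0.264 -0.005 0 0 0.395;0.317 -0.264 -0.005 0 0 0.395'; python3 inch.py '0 0 0 0 0 0;0 0 0 0 0 0';python3 d.py '0.619 0.052 0.022 -92.65'; python3 - <<'E'
from h import *
cap('scene','ghold.png')
E
```

```text
t: 16.15
eef_pos: [0.6164, 0.0588, 0.1148]
tcp_rot: [[0.999, -0.041, -0.001], [-0.041, -0.999, 0.001], [-0.001, -0.001, -1.0]]
contact_force: [0.3, 0.2, -1.4]
grip_width: 0.0434
grip_force: 41.2
t: 16.35
eef_pos: [0.6147, 0.0543, 0.1151]
tcp_rot: [[0.999, -0.047, -0.002], [-0.047, -0.999, -0.0], [-0.002, 0.0, -1.0]]
contact_force: [0.2, -0.7, -0.6]
grip_width: 0.0433
grip_force: 41.2
0.619 0.052 0.022 -92.65 -> [0.0047 0.002  0.0931] [ 0.     0.002 -0.001] rows>= 2
```

View pics/ghold.png

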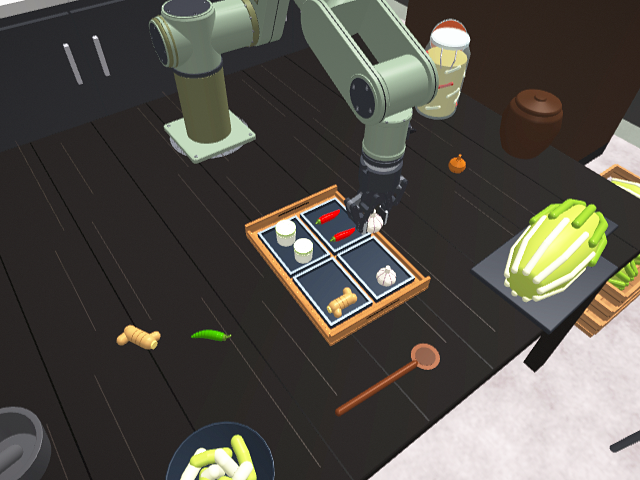

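The red chilli lies flat in its dish (328,217). The garlic is held upright at (374,222), just short of its spot.

```bash
python3 inch.py '0.004 0.001 0.04 0 0 0;0.004 0.001 0.07 0 0 0;0.004 0.001 0.086 0 0 0;0.004 0.001 0.091 0 0 0;0.004 0.001 0.094 0 0 0;0.004 0.001 0.0965 0 0 0;0.004 0.001 0.0965 0 0 0'; python3 inch.py '0 0 0 0 0 0'
```

```text
t: 17.1
eef_pos: [0.6209, 0.0539, 0.0211]
tcp_rot: [[0.999, -0.046, 0.002], [-0.046, -0.999, -0.0], [0.002, 0.0, -1.0]]
contact_force: [-0.2, 0.5, -0.2]
grip_width: 0.0438
grip_force: 41.1
t: 17.2
eef_pos: [0.6208, 0.054, 0.0211]
tcp_rot: [[0.999, -0.046, 0.002], [-0.046, -0.999, -0.0], [0.002, 0.0, -1.0]]
contact_force: [0.6, 1.1, -1.2]
grip_width: 0.0439
grip_force: 41.1
```

```bash
python3 inch.py '0 0 0.002 0 0 0;0 0 0.003 0 0 0;0 0 0.0035 0 0 0;0 0 0.0035 0 0 0'; python3 inch.py '0 0 0 0 0 0;0 0 0 0 0 0;0 0 0 0 0 0' 0.06;python3 inch.py '0 0 -0.02 0 0 0;0 0 -0.06 0 0 0;0 0 -0.1 0 0 0;0 0 -0.12 0 0 0;0 0 -0.12 0 0 0'; python3 d.py '0.508 -0.419 0.1 -69' '0.508 -0.419 0.1 111'
```

```text
t: 17.6
eef_pos: [0.6202, 0.0541, 0.0175]
tcp_rot: [[0.999, -0.046, 0.001], [-0.046, -0.999, -0.0], [0.001, 0.0, -1.0]]
contact_force: [-1.9, 0.9, 5.5]
grip_width: 0.0438
grip_force: 41.8
t: 17.9
eef_pos: [0.6197, 0.054, 0.016]
tcp_rot: [[0.999, -0.046, -0.0], [-0.046, -0.999, 0.0], [-0.0, -0.0, -1.0]]
contact_force: [0.1, -0.9, -0.5]
grip_width: 0.0597
grip_force: 0.0
t: 18.4
eef_pos: [0.6231, 0.0539, 0.141]
tcp_rot: [[0.999, -0.046, 0.009], [-0.046, -0.999, -0.0], [0.009, 0.0, -1.0]]
contact_force: [0.9, 0.7, -0.2]
grip_width: 0.0602
grip_force: 0.0
0.508 -0.419 0.1 -69 -> [-0.0936  0.4777  0.0402] [ 0.002 -0.009 -0.412] rows>= 10
0.508 -0.419 0.1 111 -> [-0.0936  0.4777  0.0402] [-0.013 -0.003  2.729] rows>= 19
```

```bash
python3 inch.py '-0.09 0.477 0.036 0 0 -0.41;-0.09 0.477 0.036 0 0 -0.41;-0.09 0.477 0.036 0 0 -0.41;-0.09 0.477 0.036 0 0 -0.41;-0.09 0.477 0.036 0 0 -0.41;-0.09 0.477 0.036 0 0 -0.41;-0.09 0.477 0.036 0 0 -0.41;-0.09 0.477 0.036 0 0 -0.41;-0.09 0.477 0.036 0 0 -0.41;-0.09 0.477 0.036 0 0 -0.41' 0.07 35; python3 inch.py '0 0 0 0 0 0;0 0 0 0 0 0;0 0 0 0 0 0'; python3 - <<'E'
from h import *
for n,x,y in(('top',.6174,.0563),('scene',.622,.052)):
    c=cap(n); P=cloud(c); hsv=cv2.cvtColor(c['frame'],cv2.COLOR_RGB2HSV)
    m=(np.hypot(P[...,0]-x,P[...,1]-y)<.035)&(P[...,2]>.03)&(hsv[...,2]>90); p=P[m]
    print(n,len(p),cv2.minAreaRect((p[:,:2]*1000).astype(np.float32)),p[:,2].max(),p[p[:,2]>p[:,2].max()-.012].mean(0))
E
python3 d.py '0.508 -0.419 0.003 -69'
```

```text
t: 19.4
eef_pos: [0.5059, -0.42, 0.0978]
tcp_rot: [[0.935, 0.355, -0.002], [0.355, -0.935, 0.002], [-0.001, -0.003, -1.0]]
contact_force: [0.8, -0.4, -0.3]
grip_width: 0.0701
grip_force: 0.0
t: 19.7
eef_pos: [0.5076, -0.4166, 0.0988]
tcp_rot: [[0.934, 0.357, -0.002], [0.357, -0.934, 0.003], [-0.001, -0.003, -1.0]]
contact_force: [-0.7, 0.9, 0.4]
grip_width: 0.0697
grip_force: 0.0
top 355 ((617.50146484375, 56.475311279296875), (43.3243293762207, 43.35532760620117), 3.6428723335266113) 0.06961558115005562 [0.61661051 0.05607344 0.06508913]
scene 297 ((623.5036010742188, 50.761871337890625), (43.24007034301758, 38.70265197753906), 73.24322509765625) 0.06673543136855165 [0.62130896 0.05151552 0.06158518]
0.508 -0.419 0.003 -69 -> [-0.0012  0.0025  0.0966] [-0.002  0.    -0.001] rows>= 2
```

The garlic stands upright, with its stem over its centre. Now I grip the ginger.

```bash
python3 inch.py '-0.0005 0.002 0.04 0 0 0;-0.0005 0.002 0.07 0 0 0;-0.0005 0.002 0.085 0 0 0;-0.0005 0.002 0.095 0 0 0;-0.0005 0.002 0.095 0 0 0;-0.0005 0.002 0.095 0 0 0'; python3 inch.py '0 0 0 0 0 0;0 0 0 0 0 0;0 0 0 0 0 0;0 0 0 0 0 0;0 0 0 0 0 0;0 0 0 0 0 0;0 0 0 0 0 0;0 0 0 0 0 0' 0.01 35; python3 inch.py '0 0 -0.04 0 0 0;0 0 -0.08 0 0 0;0 0 -0.11 0 0 0;0 0 -0.11 0 0 0;0 0 -0.11 0 0 0';python3 d.py '0.614 -0.061 0.11 -2.65'; python3 - <<'E'
from h import *
cap('scene','gih.png')
E
```

```text
t: 20.4
eef_pos: [0.5092, -0.421, 0.0066]
tcp_rot: [[0.934, 0.356, 0.002], [0.356, -0.934, -0.002], [0.001, 0.002, -1.0]]
contact_force: [0.1, -0.9, 0.9]
grip_width: 0.0699
grip_force: 0.0
t: 21.2
eef_pos: [0.5089, -0.4212, 0.0067]
tcp_rot: [[0.935, 0.356, 0.002], [0.356, -0.935, -0.002], [0.001, 0.002, -1.0]]
contact_force: [-0.2, 0.6, 5.7]
grip_width: 0.0269
grip_force: 33.9
t: 21.7
eef_pos: [0.5082, -0.4205, 0.1156]
tcp_rot: [[0.935, 0.356, 0.0], [0.356, -0.935, -0.001], [0.0, 0.001, -1.0]]
contact_force: [-0.9, 1.3, -1.4]
grip_width: 0.0266
grip_force: 33.4
0.614 -0.061 0.11 -2.65 -> [ 0.2268 -0.2983  0.0054] [ 1.000e-03  0.000e+00 -1.161e+00] rows>= 8
```

View pics/gih.png

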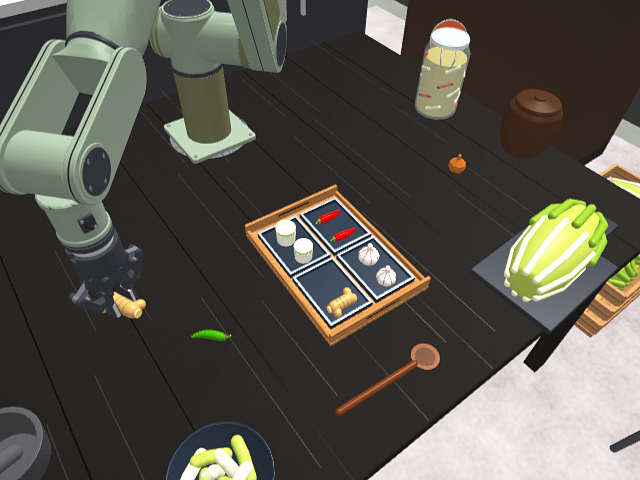

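The ginger is held level at (130,305). The garlic stands in its dish at (369,255), and the green chilli is untouched.

```bash
python3 inch.py '0.228 -0.296 0 0 0 -1.16;0.228 -0.296 0 0 0 -1.16;0.228 -0.296 0 0 0 -1.16;0.228 -0.296 0 0 0 -1.16;0.228 -0.296 0 0 0 -1.16;0.228 -0.296 0 0 0 -1.16;0.228 -0.296 0 0 0 -1.16;0.228 -0.296 0 0 0 -1.16;0.228 -0.296 0 0 0 -1.16;0.228 -0.296 0 0 0 -1.16'; python3 inch.py '0 0 0 0 0 0;0 0 0 0 0 0;0 0 0 0 0 0';python3 d.py '0.614 -0.061 0.03 -2.65'
```

```text
t: 22.75
eef_pos: [0.6143, -0.0619, 0.1128]
tcp_rot: [[0.047, 0.999, -0.005], [0.999, -0.047, 0.0], [0.0, -0.005, -1.0]]
contact_force: [0.0, -1.1, -0.8]
grip_width: 0.0269
grip_force: 33.5
t: 23.05
eef_pos: [0.6155, -0.0639, 0.115]
tcp_rot: [[0.049, 0.999, -0.0], [0.999, -0.049, -0.0], [-0.0, -0.0, -1.0]]
contact_force: [0.1, 1.0, -0.8]
grip_width: 0.0271
grip_force: 33.5
0.614 -0.061 0.03 -2.65 -> [ 0.0029 -0.0016  0.085 ] [-0.     0.    -0.003] rows>= 2
```

```bash
python3 inch.py '0.003 -0.002 0.04 0 0 0;0.003 -0.002 0.07 0 0 0;0.003 -0.002 0.082 0 0 0;0.003 -0.002 0.087 0 0 0;0.003 -0.002 0.09 0 0 0;0.003 -0.002 0.09 0 0 0;0.003 -0.002 0.09 0 0 0'
```

```text
t: 23.75
eef_pos: [0.6154, -0.0599, 0.027]
tcp_rot: [[0.047, 0.999, 0.003], [0.999, -0.047, -0.001], [-0.001, 0.003, -1.0]]
contact_force: [0.5, -0.5, -1.0]
grip_width: 0.027
grip_force: 33.5
```

```bash
python3 inch.py '0 0 0.002 0 0 0;0 0 0.004 0 0 0;0 0 0.0052 0 0 0;0 0 0.0052 0 0 0;0 0 0.0052 0 0 0'; python3 inch.py '0 0 0 0 0 0;0 0 0 0 0 0;0 0 0 0 0 0' 0.045;python3 inch.py '0 0 -0.02 0 0 0;0 0 -0.06 0 0 0;0 0 -0.1 0 0 0;0 0 -0.14 0 0 0;0 0 -0.16 0 0 0;0 0 -0.16 0 0 0'; python3 inch.py '-0.25 -0.15 0 0 0 0;-0.25 -0.15 0 0 0 0;-0.25 -0.15 0 0 0 0;-0.25 -0.15 0 0 0 0;-0.25 -0.15 0 0 0 0;-0.25 -0.15 0 0 0 0;-0.25 -0.15 0 0 0 0;-0.25 -0.15 0 0 0 0'; python3 - <<'E'
from h import *
from m import *
s=cap('scene'); c=cap('top')
a=c['frame'][130:320,235:385]; b=s['frame'][170:350,235:440]
o=np.zeros((560,800,3),np.uint8); a=cv2.resize(a,(360,456)); b=cv2.resize(b,(430,378)); o[:456,:360]=a; o[:378,365:795]=b
cv2.imwrite('pics/fin.png',o[:,:,::-1])
measure(c,['onion','green_chilli'])
P=cloud(c); hsv=cv2.cvtColor(c['frame'],cv2.COLOR_RGB2HSV)
for n,x,y in(('garlic',.617,.056),('ginger',.613,-.057),('chilli',.468,.06),('daikon',.464,-.053)):
    m=(abs(P[...,0]-x)<.03)&(abs(P[...,1]-y)<.045)&(P[...,2]>.019)&(hsv[...,2]>110)&(hsv[...,1]>(60 if n in('ginger','chilli') else 0)); p=P[m]
    print(n,len(p),cv2.minAreaRect((p[:,:2]*1000).astype(np.float32)),np.percentile(p[:,2],[50,98]))
    if n in('ginger','chilli'): print([np.percentile(p[abs(p[:,1]-y-k)<.008][:,2],90).round(4) for k in(-.02,0,.02)])
E
```

```text
t: 24.25
eef_pos: [0.6146, -0.0596, 0.0216]
tcp_rot: [[0.047, 0.999, 0.001], [0.999, -0.047, -0.0], [-0.0, 0.001, -1.0]]
contact_force: [-2.4, 0.2, 6.0]
grip_width: 0.0269
grip_force: 34.1
t: 24.55
eef_pos: [0.6139, -0.0595, 0.0198]
tcp_rot: [[0.047, 0.999, -0.0], [0.999, -0.047, 0.0], [0.0, -0.0, -1.0]]
contact_force: [0.2, 0.2, 0.9]
grip_width: 0.0452
grip_force: 0.0
t: 25.15
eef_pos: [0.617, -0.0602, 0.1849]
tcp_rot: [[0.047, 0.999, 0.009], [0.999, -0.047, -0.002], [-0.002, 0.009, -1.0]]
contact_force: [0.5, 0.1, 0.2]
grip_width: 0.0449
grip_force: 0.0
t: 25.95
eef_pos: [0.4512, -0.3022, 0.1783]
tcp_rot: [[0.049, 0.999, -0.002], [0.999, -0.049, 0.003], [0.002, -0.002, -1.0]]
contact_force: [-0.5, -0.1, 0.1]
grip_width: 0.045
grip_force: 0.0
onion 376 mean [0.5082 0.4466] rect [509.9 449.9] 41.4 41.0 ax [-0.885  0.466] zmax 0.0555 top [0.51   0.4506]
green_chilli 224 mean [ 0.5777 -0.3033] rect [ 577.4 -303.5] 77.7 17.6 ax [-0.689 -0.724] zmax 0.0238 top [ 0.583  -0.2986]
garlic 356 ((619.110107421875, 68.7100830078125), (69.39674377441406, 44.65998840332031), 83.97138977050781) [0.04262151 0.0650024 ]
ginger 530 ((613.3138427734375, -58.843040466308594), (39.02711868286133, 75.62359619140625), 19.275705337524414) [0.03794397 0.04457475]
[np.float64(0.0427), np.float64(0.0436), np.float64(0.0424)]
chilli 244 ((469.94970703125, 60.27454376220703), (18.222457885742188, 77.28121948242188), 1.2122879028320312) [0.02965251 0.03574783]
[np.float64(0.0341), np.float64(0.0335), np.float64(0.0296)]
daikon 144 ((464.2196960449219, -65.20063781738281), (65.51180267333984, 58.90074157714844), 89.97928619384766) [0.05405209 0.05907562]
```

View pics/fin.png

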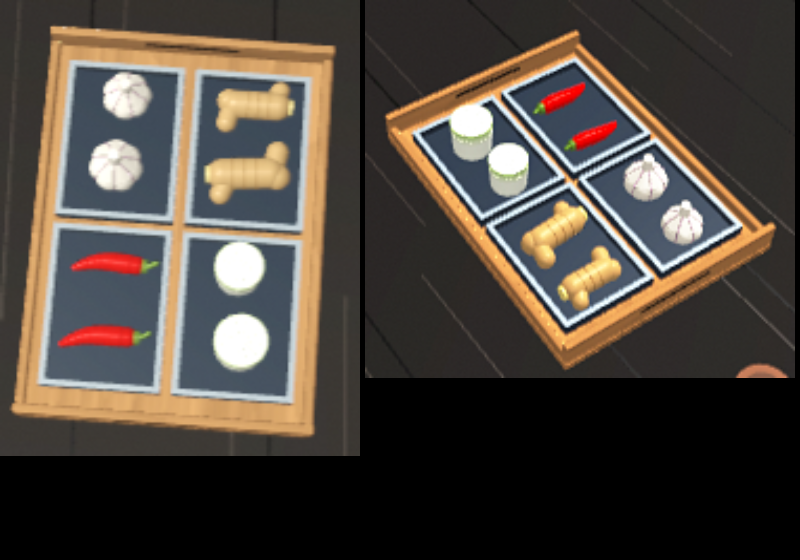

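Both views show all four pieces on their dish floors: garlic and daikon upright, ginger and chilli flat, none on a rim. The onion and green chilli have not moved.

```bash
python3 inch.py '0 0 0 0 0 0;0 0 0 0 0 0;0 0 0 0 0 0;0 0 0 0 0 0'; python3 -c "
from cell import robot
print(robot.job_done())"
```

```text
t: 26.45
eef_pos: [0.4529, -0.3017, 0.1801]
tcp_rot: [[0.046, 0.999, 0.0], [0.999, -0.046, -0.0], [-0.0, 0.0, -1.0]]
contact_force: [-0.2, -0.6, 1.0]
grip_width: 0.0451
grip_force: 0.0
the job is handed in; nothing more can be done
None
```

I handed the job in at about 26 s with the garlic and daikon upright and the ginger and red chilli flat in their own dishes, and the onion and green chilli unmoved in the final images; no verdict came back.

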